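# Check two tube sleeves with a go gauge and pull the faulty one

### The job

Check the bores of the two black tube sleeves with the green-handled plug gauge: try it gently by feel first in the sleeve in the left nest of the metal block, then in the one in the right nest, letting it go fully home or until it firmly stops inside, and never forcing it (at most 35 N). Then put the gauge back in its grey stand, and set the sleeve that the gauge did not fully enter upright in the red tray; the good sleeve stays seated in its nest, and the other things on the bench are left where they are.

Things in the scene. Friction and masses are not known exactly. Their poses are not given: they have to be found in the camera images.
- gauge_grip (a point): Plug gauge: steel pin 14 mm thick, 42 mm long (its lowest 4 mm taper to 11 mm), above it a brass collar 25 mm across, 5 mm thick, above that a green handle 18 x 18 mm square, 48 mm tall. About 120 g. It hangs upright in the stand by its collar. This point is on the axis, in mid-handle, 73 mm above the pin's tip, 31 mm above the collar's underside; z is up, x and y are square to the handle's faces.
- gauge_tip (a point): The tip of the gauge's pin, on its axis (73 mm below gauge_grip).
- gauge: The gauge's own frame, origin at the pin's tip; z is up along its axis.
- stand: Grey plastic gauge stand, 56 x 56 x 50 mm, fixed to the bench for this job (its place changes between jobs); a hole 17.5 mm across and 46 mm deep in the middle of its top holds the gauge's pin. Origin at the centre of its underside, z up. The computer tower and the microscope, both tall, stand between the robot's start and the work.
- stand_hole0 (a point): Centre of the mouth of the stand's hole, at the stand's top, 50 mm above the bench. The gauge's tip hangs 42 mm below it.
- block: Checking block: aluminium plate 72 x 122 x 22 mm (x, y, z), fixed to the bench for this job (its place changes), with two square nests 37 mm wide and 16 mm deep, one 30 mm to its +y side (the left, as the robot sees it), one 30 mm to its -y side (the right). Origin at the centre of its underside, z up. The tall microscope stands to the right of it, 70 mm or more from the right sleeve's centre.
- nest_left (a point): Centre of the left nest, level with the block's top (22 mm above the bench).
- nest_right (a point): Centre of the right nest, level with the block's top (22 mm above the bench).
- sleeve_1_mid (a point): Tube sleeve: black upright cylinder with grey ribs, 34 mm across, 50 mm tall, about 90 g, loose in one nest of the block (which one changes) with 1.5 mm play each way; its foot is 16 mm below the block's top, its own top 56 mm above the bench. A blind bore 15.5 mm across opens in its top, without chamfer. This point is its centre, 25 mm above its underside; z is up along its axis.
- sleeve_1: The same sleeve, origin at the centre of its underside, z up. One sleeve of the two is sound, one faulty; they look alike. A sound bore is 46 mm deep and takes the gauge until its collar meets the sleeve's top (tip 42 mm deep); a faulty bore narrows to 8 mm from 22 mm below the top and stops the tip there.
- sleeve_2_mid (a point): Tube sleeve: black upright cylinder with grey ribs, 34 mm across, 50 mm tall, about 90 g, loose in one nest of the block (which one changes) with 1.5 mm play each way; its foot is 16 mm below the block's top, its own top 56 mm above the bench. A blind bore 15.5 mm across opens in its top, without chamfer. This point is its centre, 25 mm above its underside; z is up along its axis.
- sleeve_2: The same sleeve, origin at the centre of its underside, z up. One sleeve of the two is sound, one faulty; they look alike. A sound bore is 46 mm deep and takes the gauge until its collar meets the sleeve's top (tip 42 mm deep); a faulty bore narrows to 8 mm from 22 mm below the top and stops the tip there.
- tray: Red open reject tray, 90 x 90 x 26 mm, walls and floor 3 mm thick, fixed to the bench for this job (its place changes). Origin at the centre of its underside, z up.
- petri: Bystander: closed petri dish, 62 mm across, 15 mm high, origin at its underside.
- oil_dropper: Bystander: small brown dropper bottle right of the microscope, 26 mm across, 86 mm tall, origin at its foot.
Not all that is in view belongs to the job. Leave any purple look-alike of the sleeve_2 alone. Of the things that look like the stand, take the one that is nearest to the robot's base at the start.

How it is judged:
By the outcome, as a careful person would: the job done as asked, in the order asked, and still so for the second after the job is handed in, with the robot touching nothing.
It also fails if it takes over 72 s, if anything falls off the work surface, if the arm or the gripper's body presses on something with over 40 N, if the wrist force passes 120 N, or if a joint passes its speed limit or range.

### The arm

A 6-joint arm with a two-finger parallel gripper is mounted at the origin on a cart in front of the work surface, level with it; the furniture and walls round the work are solid. World frame = base frame: x ahead of the robot, y to its left, z up, the work surface at z = 0. Lengths are in mm, angles in rad, forces in N, time in s.
With the tool pointing down it reaches from about 350 to 875 mm from the base axis. Payload 4.2 kg.
Tool frame: the origin (TCP) lies on the mounting face of the last link; the fingertips stand 173 mm ahead of it and the grasp point (between the pads) lies 155 mm ahead of it; z points along the fingers, y is the direction in which the jaws open and shut (so a half turn about z gives the same grasp; the last joint's range is limited). The gripper opens to 85 mm and grips with 20 to 120 N. Pads are 22 mm wide; open, the fingers measure 114 mm over their backs; the gripper's body (76 mm by 85 mm) begins 54 mm behind the grasp point. The pads swing forward as they close: fully open they stand 13 mm farther back than shut.
Start: joints at [1.52, 0.385, 0.008, 0, -1.194, -0.259], TCP at [190.51, 595.236, 404.712] pointing down, gripper open.
Joint ranges: [-3.14, 3.14], [-1.21, 2.06], [-1.07, 1.41], [-3.16, 2.05], [-2.99, -0.16], [-3.1, 3.1]. Speed limits (rad/s): [2.79, 2.79, 3.14, 3.14, 3.14, 3.14].

### API

Orientations are given as a unit quaternion [x, y, z, w].
In Python, from bench import arm gives the robot as it stands. The module is installed in compiled form; this text tells all that it offers.
- The arm moves only by the tool play_rows, never from a script. Its argument "moves" is a list of rows, each a list of 3 entries, a list of its own where there are three numbers: the shift along the world's x, y, z in units of 30 cm (1.0 is 30 cm), then the turn about the world's z in units of 30 degrees (1.0 is 30 degrees), then the gripper's target within -1 to 1 (shut at 1, half-way at 0, fully open at -1). In form: [[[x, y, z], turn, jaw], ...]. A call has 1 to 12 rows; each row is the pose to reach, as a shift and turn from the pose measured when the call began; what a row does not reach only later rows make up. A row lasts 1/8 s, in which the tool goes at most 62.5 mm and 10.7 degrees, less where a joint would pass 70% of its speed; a pose out of reach is approached as far as the arm can. A call with a number of a shift or a turn outside -1 to 1 is refused whole. A call with a gripper value outside its range is refused whole. The fingers move at their own pace and stop on an object; the grip force is fixed at half the most. Time passes only in rows, so rows that repeat a pose let the fingers close. It gives the time, the measured TCP pose, the force and the opening at its end, in the units of the state.
- arm.read_state(): the state, without advancing time (a new reading comes with each control period).
- arm.get_image(name): name is "scene" or "top" or "wrist"; returns a dict with "pixels" (400x640x3 uint8, red, green, blue), "vfov" (degrees; the focal length in pixels is half the picture's height over the tangent of half this angle, whatever the lens; pixels are square), "cx", "cy" (the principal point, pixels), "xyz" and "rotation" of the camera in the world. Camera axes: x right, y up, looking along -z (the intrinsics and any distortion apply to the point x, -y, -z); pixel columns grow to the right and rows downward; lengths in mm; the calibration is good to about 2 mm. The wrist camera is an equidistant fisheye: a pixel r from the principal point sees the ray r / f radians off the axis. A picture is of the moment at which its call begins. There is no depth.
- arm.job_done(): hands the job in, once; it reports no verdict.
Trained networks look in a picture, given as the dict that the camera call returned (one of the last four; its "shot" number tells which), for a name from the list of things; names that differ only in an ending like _2 or _b are one class to them, and where a whole thing is asked for, a point or a joint stands for the part that bears it (a point fixed in the world has none). Each returns a list of dicts, best first, with "conf" (0 to 1); they miss things now and then, are a little off and sometimes report something else, mostly with a low value. They report only what shows in the picture. A call takes as long as a camera call. They do not tell look-alikes from the thing itself.
- arm.look_for(name, picture): "centre" ([x, y, z] in mm, in world coordinates, good to about 4 mm: the middle of the surface that is visible of it).
The state is a dict: "clock": time; "joints": joint angles; "joint_vel": joint speeds; "joint_efforts": joint torques, N m; "position": TCP position; "ee_rot": TCP orientation; "contact_force": force on the tool from outside, world axes, zero at the start; "wrist_torque": the same for the moment, N m; "gripper_width": finger opening in mm.
Only numpy, scipy, OpenCV 4.12 (cv2) and the standard library are available. Lean on these libraries where they do the work, as an engineer would, in place of code of your own. Each camera call takes 0.05 s, during which the arm holds its last target.

## Working session

There is one attempt and no reset: what is moved stays moved. The work goes in short steps, Python scripts to look and compute and a tool call to move; the robot and the scene stay as the last step left them, time stands still between calls to the robot, and variables do not carry over. Pictures are saved under pics/ and viewed, and the job is handed in when it is done.

Besides the shell and the picture viewer there is one more tool, called by a JSON object that holds its "op" and its "data", one argument or row to a line. play_rows: Moves the arm, as the interface text tells. Shifts and turns lie within -1 to 1; 1 stands for 30 cm of shift or 30 degrees of turn. Its arguments: {"type":"object","properties":{"moves":{"type":"array"}},"required":["moves"]}

```bash
mkdir -p pics
cat > h.py <<'E'
import numpy as np, cv2
from bench import arm
def save(p,n): cv2.imwrite('pics/'+n+'.png',p['pixels'][:,:,::-1])
def ray(p,u,v,fish=False):
    f=200/np.tan(np.radians(p['vfov'])/2)
    x=(u-p['cx'])/f;y=(v-p['cy'])/f
    if fish:
        r=np.hypot(x,y); d=np.array([np.sin(r)*x/r,-np.sin(r)*y/r,-np.cos(r)]) if r>0 else np.array([0,0,-1.])
    else: d=np.array([x,-y,-1.])
    return np.array(p['xyz']),np.array(p['rotation']).reshape(3,3)@d
def atz(p,u,v,z,fish=False):
    o,d=ray(p,u,v,fish); return o+d*(z-o[2])/d[2]
def proj(p,X,fish=False):
    f=200/np.tan(np.radians(p['vfov'])/2)
    c=np.array(p['rotation']).reshape(3,3).T@(np.array(X,float)-np.array(p['xyz']))
    x,y,z=c[0],-c[1],-c[2]
    if fish:
        r=np.hypot(x,y);t=np.arctan2(r,z); return p['cx']+f*t*x/r,p['cy']+f*t*y/r
    return p['cx']+f*x/z,p['cy']+f*y/z
E
python3 - <<'E'
from h import *
s=arm.read_state();print(s)
for n in ['scene','top','wrist']:
    p=arm.get_image(n);save(p,n+'0');print(n,p['vfov'],p['cx'],p['cy'],np.round(p['xyz'],1),np.round(p['rotation'],3).tolist(),[k for k in p])
    for t in ['gauge_grip','gauge','stand','stand_hole0','block','nest_left','nest_right','sleeve_1','tray','petri','oil_dropper']:
        print(t,[(np.round(d['centre'],0).tolist(),round(d['conf'],2)) for d in arm.look_for(t,p)[:4]])
E
```

```text
{'clock': 0.0, 'joints': array([ 1.51958140e+00,  3.85587414e-01,  6.61068248e-03, -5.01944135e-04,
       -1.19402150e+00, -2.58627070e-01]), 'joint_vel': array([ 1.17203073e-03,  2.91822263e-05, -1.14452794e-05, -1.24315706e-03,
       -1.72404661e-03,  4.01973094e-04]), 'joint_efforts': array([ 8.22813399e-04, -3.92288840e+01,  1.88407338e+01,  4.18618083e+00,
       -4.55533256e-03,  7.04257474e-06]), 'position': array([190.45424685, 595.0585284 , 403.59617136]), 'ee_rot': array([ 9.88008806e-01, -1.54393434e-01, -1.18042219e-04,  1.11918248e-03]), 'contact_force': array([ 0.75088076, -0.59686882, -0.37498634]), 'wrist_torque': array([ 0.04999554,  0.01588484, -0.05382104]), 'gripper_width': 85.5604433559207}
scene 51.45248403460752 321.1123849003905 192.9536885431635 [-202.3 -335.3  689.3] [0.404, -0.239, -0.446, 0.762] ['pixels', 'vfov', 'cx', 'cy', 'xyz', 'rotation', 'shot']
gauge_grip [([394.0, 206.0, 85.0], 0.75)]
gauge [([392.0, 202.0, 86.0], 0.69), ([539.0, 258.0, 21.0], 0.57)]
stand [([383.0, 192.0, 38.0], 0.93), ([767.0, -88.0, 41.0], 0.64), ([535.0, 258.0, 22.0], 0.23)]
[... 794 characters left out ...]
], 0.61)]
block [([552.0, 268.0, 22.0], 0.68), ([395.0, 212.0, 104.0], 0.64)]
nest_left [([555.0, 263.0, 22.0], 0.9)]
nest_right [([555.0, 267.0, 22.0], 0.77)]
sleeve_1 [([564.0, 239.0, 57.0], 0.72), ([427.0, 326.0, 47.0], 0.63), ([614.0, 145.0, 50.0], 0.46)]
tray [([508.0, 431.0, 2.0], 0.86)]
petri [([648.0, 345.0, 20.0], 0.64), ([399.0, 206.0, 50.0], 0.4)]
oil_dropper [([556.0, 263.0, 22.0], 0.44)]
wrist 65.70646984690485 323.6670029273696 199.82289721419244 [265.3 570.  373.3] [0.093, -0.127, 0.798, -0.582] ['pixels', 'vfov', 'cx', 'cy', 'xyz', 'rotation', 'shot']
gauge_grip []
gauge []
stand []
stand_hole0 []
block []
nest_left []
nest_right []
sleeve_1 []
tray []
petri []
oil_dropper []
```

```bash
sed -i 's/^import numpy.*/import numpy as np, cv2\nfrom scipy.spatial.transform import Rotation as Rn/; s/np.array(p\[.rotation.\]).reshape(3,3)/Rn.from_quat(p["rotation"]).as_matrix()/' h.py; cat h.py | head -20
```

```text
import numpy as np, cv2
from scipy.spatial.transform import Rotation as Rn
from bench import arm
def save(p,n): cv2.imwrite('pics/'+n+'.png',p['pixels'][:,:,::-1])
def ray(p,u,v,fish=False):
    f=200/np.tan(np.radians(p['vfov'])/2)
    x=(u-p['cx'])/f;y=(v-p['cy'])/f
    if fish:
        r=np.hypot(x,y); d=np.array([np.sin(r)*x/r,-np.sin(r)*y/r,-np.cos(r)]) if r>0 else np.array([0,0,-1.])
    else: d=np.array([x,-y,-1.])
    return np.array(p['xyz']),Rn.from_quat(p["rotation"]).as_matrix()@d
def atz(p,u,v,z,fish=False):
    o,d=ray(p,u,v,fish); return o+d*(z-o[2])/d[2]
def proj(p,X,fish=False):
    f=200/np.tan(np.radians(p['vfov'])/2)
    c=Rn.from_quat(p["rotation"]).as_matrix().T@(np.array(X,float)-np.array(p['xyz']))
    x,y,z=c[0],-c[1],-c[2]
    if fish:
        r=np.hypot(x,y);t=np.arctan2(r,z); return p['cx']+f*t*x/r,p['cy']+f*t*y/r
    return p['cx']+f*x/z,p['cy']+f*y/z
```

View pics/scene0.png

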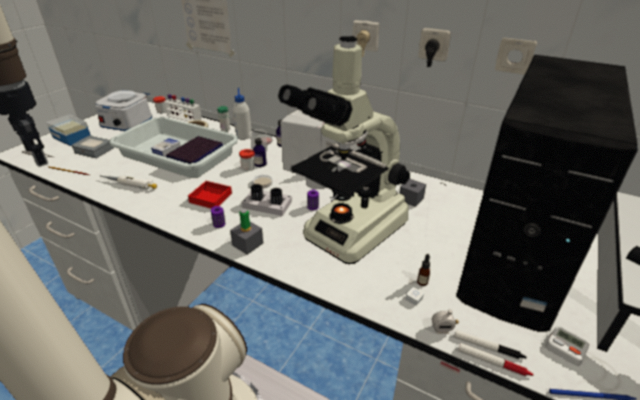

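View pics/top0.png

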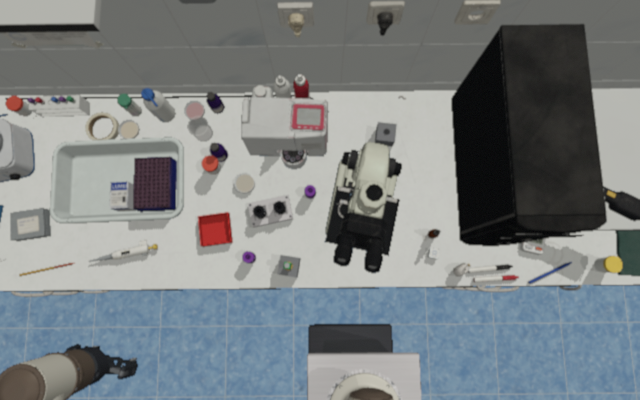

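View pics/wrist0.png

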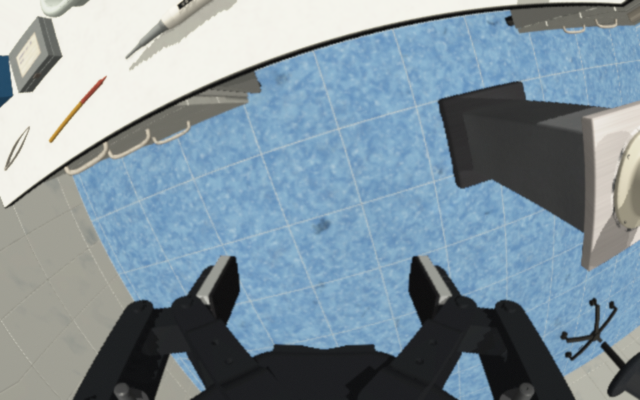

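Run:
```python
from h import *
a=cv2.imread('pics/top0.png')[170:290,180:330]
cv2.imwrite('pics/top0z.png',cv2.resize(a,(750,600),interpolation=cv2.INTER_CUBIC))
a=cv2.imread('pics/scene0.png')[165:265,180:340]
cv2.imwrite('pics/scene0z.png',cv2.resize(a,(800,500),interpolation=cv2.INTER_CUBIC))
```

```text
(no output)
```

View pics/top0z.png

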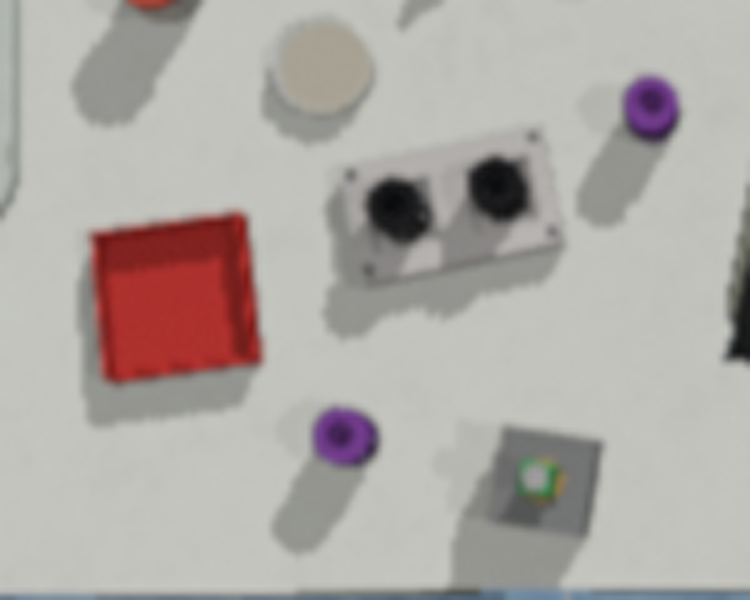

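View pics/scene0z.png

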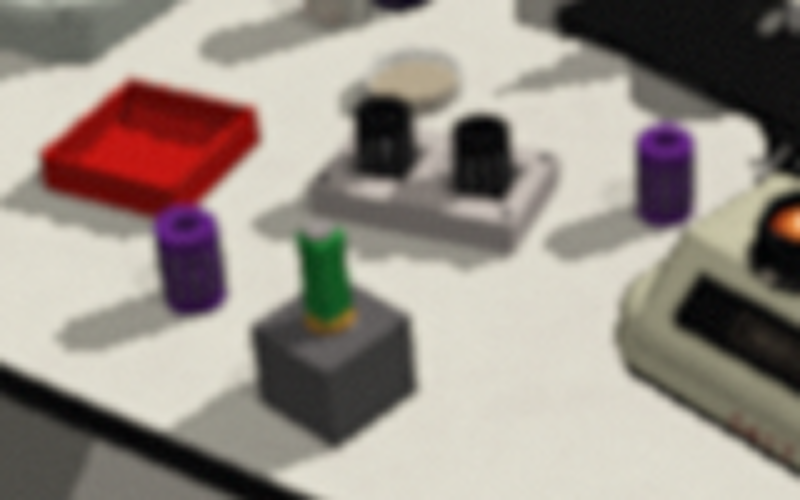

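Run:
```python
from h import *
p=arm.get_image('top')
def z(u,v,h): return np.round(atz(p,180+u/5,170+v/5,h),1)[:2]
print('gauge',z(537,475,103))
st=[z(505,427,50),z(603,440,50),z(588,537,50)];print('stand',st,(st[0]+st[2])/2)
bl=[z(338,165,22),z(542,128,22),z(566,240,22),z(362,280,22)];print('block',bl,np.mean(bl,0))
print('sl',z(398,208,56),z(499,187,56))
tr=[z(92,235,26),z(243,213,26),z(262,358,26),z(112,380,26)];print(tr,np.mean(tr,0))
print('purple',z(345,435,50),z(652,100,50))
q=arm.get_image('wrist');s=arm.read_state()
R=Rn.from_quat(s['ee_rot']).as_matrix();print(R.T@(np.array(q['xyz'])-s['position']));print(R.T@Rn.from_quat(q['rotation']).as_matrix())
```

```text
gauge [399.3 207.2]
stand [array([428.2, 229.8]), array([420.3, 174.1]), array([366.1, 182.6])] [397.15 206.2 ]
block [array([585.1, 332.3]), array([606.1, 211.4]), array([538.9, 197.1]), array([516.5, 316.9])] [561.65  264.425]
sl [553.8 291.4] [565.4 233.4]
[array([544.3, 475.6]), array([556.4, 387. ]), array([470.9, 373.8]), array([459. , 460.9])] [507.65  424.325]
purple [424.6 320.7] [616.7 145.2]
[78.93413473  1.29309365 31.39408451]
[[ 2.05991777e-04  9.50593393e-01  3.10438656e-01]
 [ 9.99999706e-01  3.32966769e-05 -7.65508139e-04]
 [-7.38023554e-04  3.10438723e-01 -9.50593107e-01]]
```

Run:
```python
from h import *
p=arm.get_image('top')
for h in (0,100,200,300): print(h,[np.round(atz(p,u,v,h)[:2]).tolist() for u,v in [(328,235),(338,262),(332,200),(347,150),(383,265)]])
q=arm.get_image('scene')
for h in (100,200,250,300,350): print(h,[np.round(atz(q,u,v,h)[:2]).tolist() for u,v in [(283,97),(295,165),(302,108),(348,40),(310,222)]])
```

```text
0 [[490.0, 95.0], [410.0, 67.0], [595.0, 82.0], [751.0, 34.0], [400.0, -65.0]]
100 [[480.0, 96.0], [406.0, 70.0], [578.0, 84.0], [721.0, 39.0], [397.0, -52.0]]
200 [[470.0, 97.0], [402.0, 73.0], [560.0, 86.0], [692.0, 45.0], [394.0, -39.0]]
300 [[460.0, 98.0], [398.0, 76.0], [542.0, 87.0], [662.0, 50.0], [391.0, -27.0]]
100 [[1065.0, 538.0], [647.0, 221.0], [1008.0, 418.0], [1969.0, 704.0], [444.0, 52.0]]
200 [[850.0, 390.0], [503.0, 126.0], [803.0, 290.0], [1600.0, 527.0], [334.0, -14.0]]
250 [[742.0, 316.0], [431.0, 79.0], [700.0, 226.0], [1416.0, 439.0], [280.0, -46.0]]
300 [[635.0, 242.0], [359.0, 32.0], [598.0, 163.0], [1232.0, 351.0], [225.0, -79.0]]
350 [[527.0, 168.0], [287.0, -15.0], [495.0, 99.0], [1048.0, 263.0], [170.0, -112.0]]
```

{"op": "play_rows", "data": {
  "moves": [
    [[0.1,-0.2,0],0.3,-1],
    [[0.2,-0.4,-0.05],0.3,-1],
    [[0.3,-0.6,-0.1],0.3,-1],
    [[0.4,-0.8,-0.15],0.3,-1],
    [[0.5,-1.0,-0.2],0.3,-1],
    [[0.5,-1.0,-0.2],0.3,-1],
    [[0.5,-1.0,-0.2],0.3,-1]
  ]
}}

```text
clock: 2.88
position: [341.0, 293.5, 344.5]
ee_rot: [0.997, -0.078, -0.0, 0.0]
contact_force: [0.4, -0.5, 0.5]
gripper_width: 85.8
```

{"op": "play_rows", "data": {
  "moves": [
    [[0.1,-0.15,-0.03],0,-1],
    [[0.19,-0.285,-0.06],0,-1],
    [[0.19,-0.285,-0.06],0,-1],
    [[0.19,-0.285,-0.06],0,-1]
  ]
}}

```text
clock: 3.38
position: [398.2, 209.0, 327.0]
ee_rot: [0.997, -0.078, 0.0, -0.0]
contact_force: [-0.1, -0.5, -0.1]
gripper_width: 85.1
```

Run:
```python
from h import *
p=arm.get_image('wrist');save(p,'w1');print(arm.read_state()['position'],arm.read_state()['ee_rot'],p['xyz'],p['rotation'])
for t in ['gauge_grip','stand_hole0','sleeve_1_mid','nest_left']:
    print(t,[(np.round(d['centre'],0).tolist(),round(d['conf'],2)) for d in arm.look_for(t,p)[:4]])
a=p['pixels'][100:350,170:470,::-1]
cv2.imwrite('pics/w1z.png',cv2.resize(a,(720,600),interpolation=cv2.INTER_CUBIC))
print(proj(p,[399,207,103],True),proj(p,[399,207,50],True))
```

```text
[397.9293347  209.29436306 327.01972558] [ 9.97022943e-01 -7.71047263e-02  2.84399774e-04 -1.77827067e-04] [475.75374543 195.67574108 295.61275973] [ 0.10216056 -0.11915536  0.7503479  -0.64213959]
gauge_grip [([407.0, 210.0, 101.0], 0.76)]
stand_hole0 [([409.0, 207.0, 52.0], 0.78)]
sleeve_1_mid [([558.0, 292.0, 52.0], 0.94)]
nest_left [([547.0, 265.0, 18.0], 0.65)]
(np.float64(324.5788523291663), np.float64(220.7878607756693)) (np.float64(324.38351718371393), np.float64(196.9548788746744))
```

View pics/w1.png

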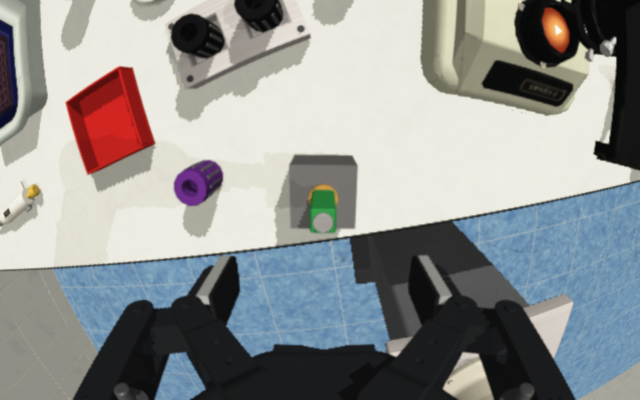

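View pics/w1z.png

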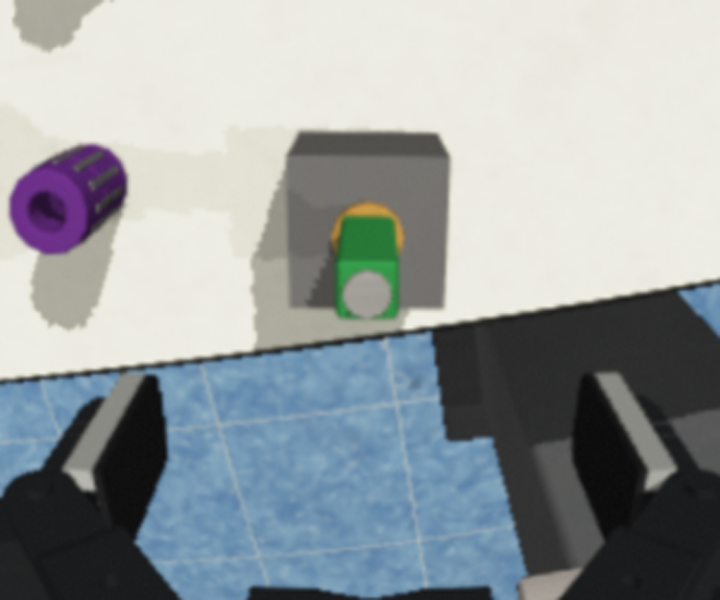

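Run:
```python
from h import *
p=arm.get_image('wrist')
z=lambda u,v,h: np.round(atz(p,170+u*300/720,100+v*250/600,h,True)[:2],1)
print(z(367,291,103)); c=[z(288,155,50),z(449,156,50),z(444,307,50),z(289,306,50)];print(c,np.mean(c,0))
e=c[1]-c[0];print(np.degrees(np.arctan2(*e[::-1]))+90)
print(z(367,235,55))
print('tool yaw',2*np.degrees(np.arctan2(-.0771,.997)))
# sleeves at bigger img
p2=lambda u,v,h:np.round(atz(p,u,v,h,True)[:2],1)
print(p2(187,34,56),p2(256,10,56))
```

```text
[398.3 208.1]
[array([429.9, 230.2]), array([421.2, 176.6]), array([366.6, 185. ]), array([375.5, 240.1])] [398.3   207.975]
-9.219471433088188
[399.3 208. ]
tool yaw -8.843992284713304
[553.7 294.9] [558.  235.5]
```

{"op": "play_rows", "data": {
  "moves": [
    [[0.002,-0.004,-0.1],0,-1],
    [[0.002,-0.004,-0.2],0,-1],
    [[0.002,-0.004,-0.3],0,-1],
    [[0.002,-0.004,-0.303],0,-1],
    [[0.002,-0.004,-0.303],0,-1]
  ]
}}

```text
clock: 4.3
position: [398.6, 208.3, 236.7]
ee_rot: [0.997, -0.077, 0.001, -0.0]
contact_force: [0.1, 0.6, 0.6]
gripper_width: 85.4
```

Run:
```python
from h import *
p=arm.get_image('wrist');save(p,'w2');s=arm.read_state();print(s['position'],s['contact_force'])
```

```text
[398.63417856 208.26714339 237.02923898] [-0.08163201 -0.28431441  0.42014992]
```

View pics/w2.png

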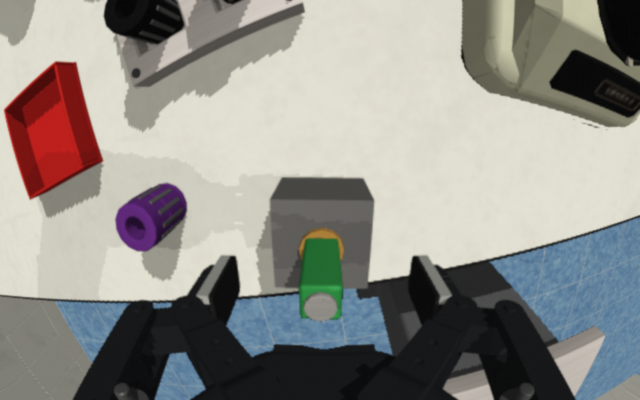

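{"op": "play_rows", "data": {
  "moves": [
    [[0,0,0],0,1],
    [[0,0,0],0,1],
    [[0,0,0],0,1],
    [[0,0,0],0,1],
    [[0,0,0],0,1],
    [[0,0,0],0,1]
  ]
}}

```text
clock: 5.1
position: [398.7, 208.3, 237.3]
ee_rot: [0.997, -0.077, 0.001, -0.001]
contact_force: [-1.0, -0.8, 3.9]
gripper_width: 17.2
```

Run:
```python
from h import *
p=arm.get_image('wrist');save(p,'w3');s=arm.read_state();print(s['position'],s['contact_force'])
```

```text
[398.67450506 208.31439327 237.30091173] [-1.41016668 -0.78028289  4.98056526]
```

View pics/w3.png

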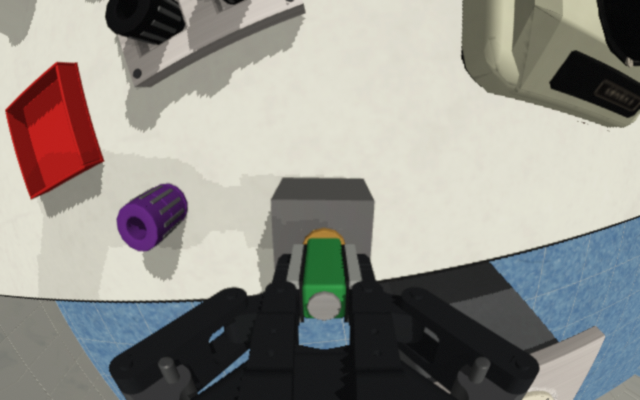

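{"op": "play_rows", "data": {
  "moves": [
    [[0,0,0.1],0,1],
    [[0,0,0.2],0,1],
    [[0,0,0.3],0,1],
    [[0.1,0.1,0.35],0,1],
    [[0.27,0.21,0.35],0,1],
    [[0.27,0.21,0.35],0,1],
    [[0.27,0.21,0.35],0,1],
    [[0.27,0.21,0.35],0,1]
  ]
}}

```text
clock: 6.15
position: [478.9, 270.6, 342.0]
ee_rot: [0.997, -0.077, 0.0, -0.0]
contact_force: [-0.7, -0.4, -1.0]
gripper_width: 17.3
```

Run:
```python
from h import *
p=arm.get_image('wrist');save(p,'w4');s=arm.read_state();print(s['position'],s['contact_force'],s['ee_rot'])
for t in ['gauge_tip','sleeve_1_mid','nest_left']:
    print(t,[(np.round(d['centre'],0).tolist(),round(d['conf'],2)) for d in arm.look_for(t,p)[:4]])
a=p['pixels'][80:280,200:440,::-1]
cv2.imwrite('pics/w4z.png',cv2.resize(a,(720,600),interpolation=cv2.INTER_CUBIC))
```

```text
[478.90872345 270.67565851 342.32453587] [-0.61211552 -0.06419781 -0.31610018] [ 9.97066232e-01 -7.65365868e-02  7.76810157e-04 -6.89938938e-04]
gauge_tip [([486.0, 271.0, 197.0], 0.97), ([558.0, 297.0, 56.0], 0.44)]
sleeve_1_mid [([561.0, 297.0, 56.0], 0.57)]
nest_left [([566.0, 264.0, 16.0], 0.6)]
```

View pics/w4.png

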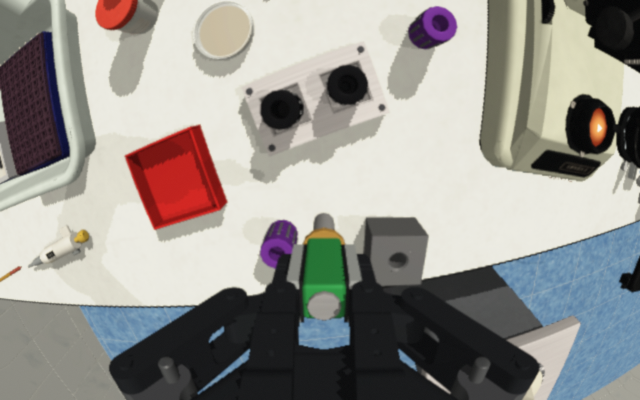

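View pics/w4z.png

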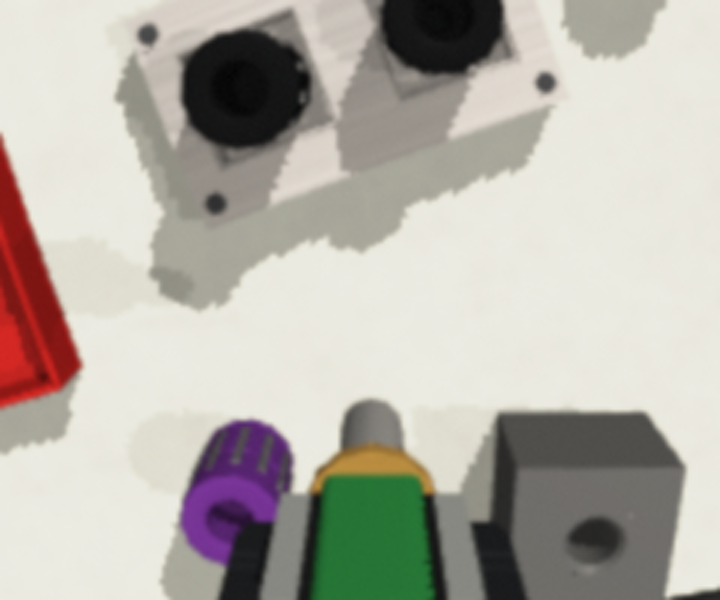

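Run:
```python
from h import *
p=arm.get_image('wrist')
z=lambda u,v,h: np.round(atz(p,u,v,h,True)[:2],1)
print('bore',z(280,109.3,56),z(347.7,85.7,56),'hole',z(398.7,260,50))
a=p['pixels'][60:140,240:390,::-1].astype(float)
a=np.clip(a*4,0,255).astype(np.uint8)
cv2.imwrite('pics/w4y.png',cv2.resize(a,(750,400),interpolation=cv2.INTER_CUBIC))
t=arm.get_image('top');f=lambda q,X,fi:np.round(proj(q,X,fi),1)
print(f(p,[478.9,270.7,113],True))
```

```text
bore [557.5 294.4] [568.  236.9] hole [400.6 207.9]
[323. 220.]
```

View pics/w4y.png

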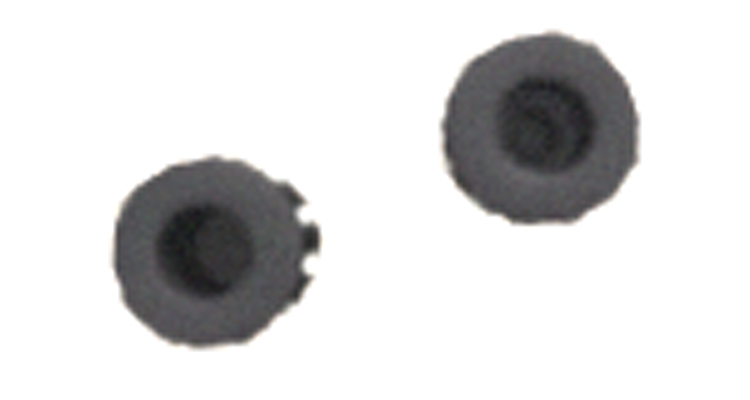

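Run:
```python
from h import *
p=arm.get_image('wrist')
z=lambda u,v,h: np.round(atz(p,u,v,h,True)[:2],1)
print('bore',z(281.2,110,56),z(349.6,84.8,56))
print(arm.read_state()['position'])
```

```text
bore [556.9 293.6] [568.8 235.4]
[479.45896378 271.14221426 342.63348726]
```

{"op": "play_rows", "data": {
  "moves": [
    [[0.12,0.03,0],0,1],
    [[0.253,0.072,-0.05],0,1],
    [[0.253,0.072,-0.14],0,1],
    [[0.253,0.072,-0.14],0,1],
    [[0.253,0.072,-0.14],0,1]
  ]
}}

```text
clock: 7.12
position: [555.4, 292.9, 301.7]
ee_rot: [0.997, -0.076, 0.002, -0.001]
contact_force: [0.1, -0.1, -0.6]
gripper_width: 17.1
```

Run:
```python
from h import *
p=arm.get_image('wrist');save(p,'w5');s=arm.read_state();print(s['position'],s['contact_force'],s['ee_rot'])
a=p['pixels'][150:280,250:406,::-1].astype(float)
a=np.clip(a*2.5,0,255).astype(np.uint8)
cv2.imwrite('pics/w5z.png',cv2.resize(a,(720,600),interpolation=cv2.INTER_CUBIC))
R=Rn.from_quat(s['ee_rot']).as_matrix()
for d in (229.3,):
  print('tip',s['position']+R@[0,0,d],proj(p,s['position']+R@[0,0,d],True),'collar',proj(p,s['position']+R@[0,0,d-42],True))
print('bore est',proj(p,[556.9,293.6,56],True))
```

```text
[555.40569353 293.00473459 302.21664253] [ 0.06915159  0.46623364 -1.41689894] [ 0.99709082 -0.07617182  0.00217506 -0.00173848]
tip [556.46100247 293.72370301  72.92019815] (np.float64(321.27578795753584), np.float64(219.3687887229754)) collar (np.float64(320.85748346943194), np.float64(247.08900941040648))
bore est (np.float64(321.56803370243364), np.float64(210.3697866037302))
```

View pics/w5z.png

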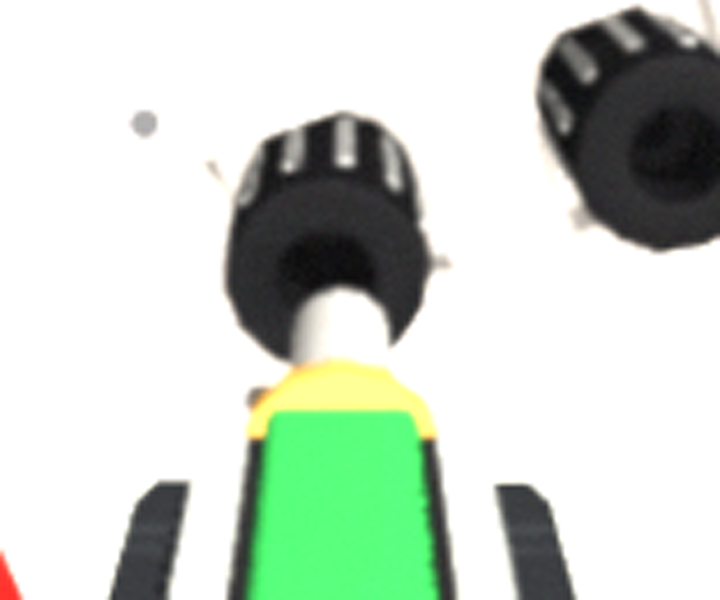

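Run:
```python
from h import *
p=arm.get_image('wrist');s=arm.read_state()
R=Rn.from_quat(s['ee_rot']).as_matrix();tip=s['position']+R@[0,0,229.3]
tx=np.array([.988,-.153,0]);ty=np.array([-.153,-.988,0])
e=atz(p,250+330/4.615,150+233/4.615,56,True);print('bore centre',e-7.75*tx, s['position'])
for nm,r,h in(('tip',5.5,0),('sh',7,4)):
  print(nm,proj(p,tip+r*tx+[0,0,h],True), 'implied axis',atz(p,250+342/4.615,150+288/4.615,tip[2]+h,True)-r*tx)
```

```text
bore centre [556.83000502 293.9681924   56.        ] [555.36847501 292.99875485 302.40558835]
tip (np.float64(321.5599784851813), np.float64(211.8494758688627)) implied axis [555.81745263 292.16616072  73.10973098]
sh (np.float64(321.5003838868245), np.float64(211.79738204514732)) implied axis [555.78823958 292.16594404  77.10973098]
```

{"op": "play_rows", "data": {
  "moves": [
    [[0.0035,0.006,-0.02],0,1],
    [[0.0035,0.006,-0.045],0,1],
    [[0.0035,0.006,-0.045],0,1],
    [[0.0035,0.006,-0.045],0,1]
  ]
}}

```text
clock: 7.72
position: [556.4, 294.8, 288.8]
ee_rot: [0.997, -0.076, 0.002, -0.002]
contact_force: [-0.4, -0.4, -1.4]
gripper_width: 17.2
```

Run:
```python
from h import *
p=arm.get_image('wrist');save(p,'w6');s=arm.read_state();print(s['position'],s['contact_force'],s['ee_rot'])
a=p['pixels'][150:280,250:406,::-1].astype(float)
a=np.clip(a*2.5,0,255).astype(np.uint8)
cv2.imwrite('pics/w6z.png',cv2.resize(a,(720,600),interpolation=cv2.INTER_CUBIC))
```

```text
[556.46714152 294.84410547 288.90673106] [ 0.51601129  0.44385978 -0.74489514] [ 0.9970902  -0.07617173  0.00232132 -0.00189923]
```

View pics/w6z.png

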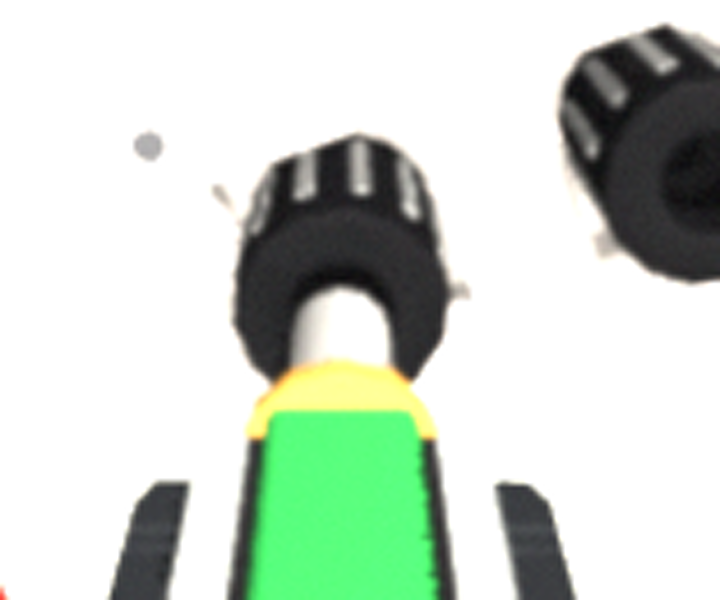

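Run:
```python
from h import *
p=arm.get_image('wrist');s=arm.read_state()
R=Rn.from_quat(s['ee_rot']).as_matrix();tip=s['position']+R@[0,0,229.3]
tx=np.array([.988,-.153,0])
e=atz(p,250+342/4.615,150+268/4.615,56,True);print('bore centre',e-7.75*tx, s['position'],tip)
for nm,r,h in(('tip',5.5,0),('sh',7,4)):
  print(nm,'implied axis',atz(p,250+342/4.615,150+288/4.615,tip[2]+h,True)-r*tx)
```

```text
bore centre [556.50689019 294.17090286  56.        ] [556.48068573 294.84750477 289.01443866] [557.64130109 295.677086    59.71887663]
tip implied axis [556.92630212 294.09408964  59.71887663]
sh implied axis [556.89549936 294.09254426  63.71887663]
```

{"op": "play_rows", "data": {
  "moves": [
    [[0,0,-0.01],0,1],
    [[0,0,-0.02],0,1],
    [[0,0,-0.02],0,1]
  ]
}}

```text
clock: 8.2
position: [556.4, 294.7, 282.5]
ee_rot: [0.997, -0.076, 0.002, -0.002]
contact_force: [-0.3, -0.4, -1.5]
gripper_width: 17.3
```

{"op": "play_rows", "data": {
  "moves": [
    [[0,0,-0.01],0,1],
    [[0,0,-0.015],0,1],
    [[0,0,-0.015],0,1]
  ]
}}

```text
clock: 8.57
position: [556.4, 294.7, 277.8]
ee_rot: [0.997, -0.076, 0.002, -0.002]
contact_force: [0.4, -0.8, -2.4]
gripper_width: 17.2
```

{"op": "play_rows", "data": {
  "moves": [
    [[0,0,-0.01],0,1],
    [[0,0,-0.02],0,1],
    [[0,0,-0.03],0,1],
    [[0,0,-0.035],0,1],
    [[0,0,-0.035],0,1]
  ]
}}

```text
clock: 9.2
position: [556.3, 294.7, 267.1]
ee_rot: [0.997, -0.076, 0.002, -0.001]
contact_force: [-0.4, -0.2, -1.6]
gripper_width: 17.2
```

{"op": "play_rows", "data": {
  "moves": [
    [[0,0,-0.005],0,1],
    [[0,0,-0.01],0,1],
    [[0,0,-0.015],0,1],
    [[0,0,-0.015],0,1]
  ]
}}

```text
clock: 9.7
position: [556.3, 294.7, 262.5]
ee_rot: [0.997, -0.076, 0.002, -0.001]
contact_force: [0.1, 0.3, -1.5]
gripper_width: 17.1
```

{"op": "play_rows", "data": {
  "moves": [
    [[0,0,-0.005],0,1],
    [[0,0,-0.01],0,1],
    [[0,0,-0.01],0,1]
  ]
}}

```text
clock: 10.07
position: [556.3, 294.7, 259.2]
ee_rot: [0.997, -0.076, 0.002, -0.001]
contact_force: [-0.2, -0.0, -1.8]
gripper_width: 17.7
```

{"op": "play_rows", "data": {
  "moves": [
    [[0,0,-0.005],0,1],
    [[0,0,-0.01],0,1],
    [[0,0,-0.01],0,1]
  ]
}}

```text
clock: 10.45
position: [556.2, 294.6, 256.1]
ee_rot: [0.997, -0.076, 0.001, -0.001]
contact_force: [-0.5, 0.1, -1.6]
gripper_width: 17.4
```

{"op": "play_rows", "data": {
  "moves": [
    [[0,0,-0.01],0,1],
    [[0,0,-0.02],0,1],
    [[0,0,-0.03],0,1],
    [[0,0,-0.035],0,1],
    [[0,0,-0.035],0,1]
  ]
}}

```text
clock: 11.08
position: [556.3, 294.7, 245.4]
ee_rot: [0.997, -0.076, 0.001, -0.001]
contact_force: [-0.0, 0.3, -1.1]
gripper_width: 17.3
```

{"op": "play_rows", "data": {
  "moves": [
    [[0,0,-0.005],0,1],
    [[0,0,-0.007],0,1],
    [[0,0,-0.007],0,1]
  ]
}}

```text
clock: 11.45
position: [556.3, 294.7, 243.4]
ee_rot: [0.997, -0.076, 0.001, -0.001]
contact_force: [0.4, 0.2, -0.4]
gripper_width: 17.4
```

{"op": "play_rows", "data": {
  "moves": [
    [[0,0,-0.004],0,1],
    [[0,0,-0.004],0,1]
  ]
}}

```text
clock: 11.7
position: [556.3, 294.7, 243.4]
ee_rot: [0.997, -0.076, 0.002, -0.001]
contact_force: [-1.7, -0.7, 6.3]
gripper_width: 17.0
```

Run:
```python
from h import *
p=arm.get_image('wrist');save(p,'w7');s=arm.read_state();print(s['position'],s['contact_force'],s['ee_rot'])
a=p['pixels'][150:280,250:406,::-1].astype(float)
a=np.clip(a*2.5,0,255).astype(np.uint8)
cv2.imwrite('pics/w7z.png',cv2.resize(a,(720,600),interpolation=cv2.INTER_CUBIC))
```

```text
[556.3041855  294.68421366 243.37554199] [-2.96180484 -0.99513973  4.97592881] [ 0.9971037  -0.07602508  0.00176949 -0.00113005]
```

View pics/w7z.png

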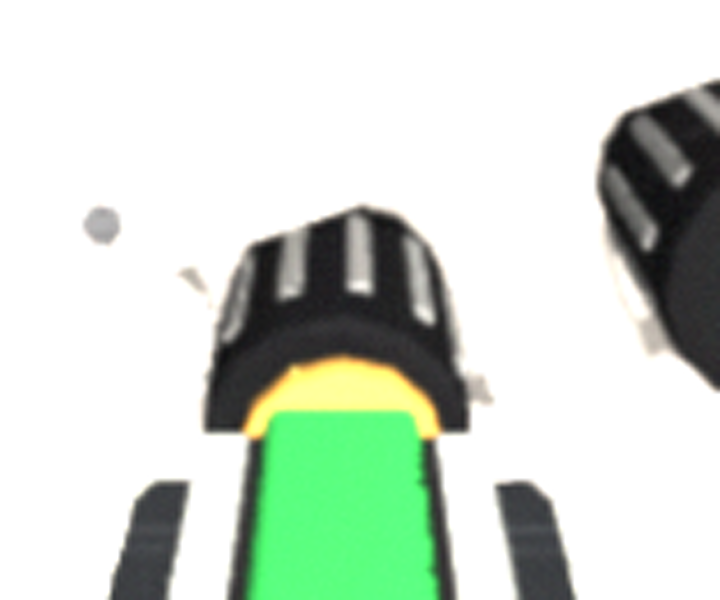

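{"op": "play_rows", "data": {
  "moves": [
    [[0,0,0.03],0,1],
    [[0,0,0.06],0,1],
    [[0,0,0.1],0,1],
    [[0,0,0.15],0,1],
    [[0,0,0.2],0,1],
    [[0.02,-0.1,0.2],0,1],
    [[0.04,-0.194,0.2],0,1],
    [[0.04,-0.194,0.2],0,1],
    [[0.04,-0.194,0.2],0,1]
  ]
}}

```text
clock: 12.88
position: [568.4, 236.7, 304.0]
ee_rot: [0.997, -0.076, 0.002, -0.001]
contact_force: [0.7, 1.1, -0.4]
gripper_width: 17.2
```

```bash
cat > v.py <<'E'
from h import *
import sys
n=sys.argv[1]
p=arm.get_image('wrist');save(p,n);s=arm.read_state();print(s['position'],s['contact_force'],s['ee_rot'])
a=p['pixels'][150:280,250:406,::-1].astype(float)
a=np.clip(a*2.5,0,255).astype(np.uint8)
cv2.imwrite('pics/%sz.png'%n,cv2.resize(a,(720,600),interpolation=cv2.INTER_CUBIC))
E
python3 v.py w8
```

```text
[568.33473386 237.00108907 303.82814639] [ 0.70758233 -0.73271126 -0.46909964] [ 0.99711811 -0.07582321  0.00207419 -0.00141701]
```

View pics/w8z.png

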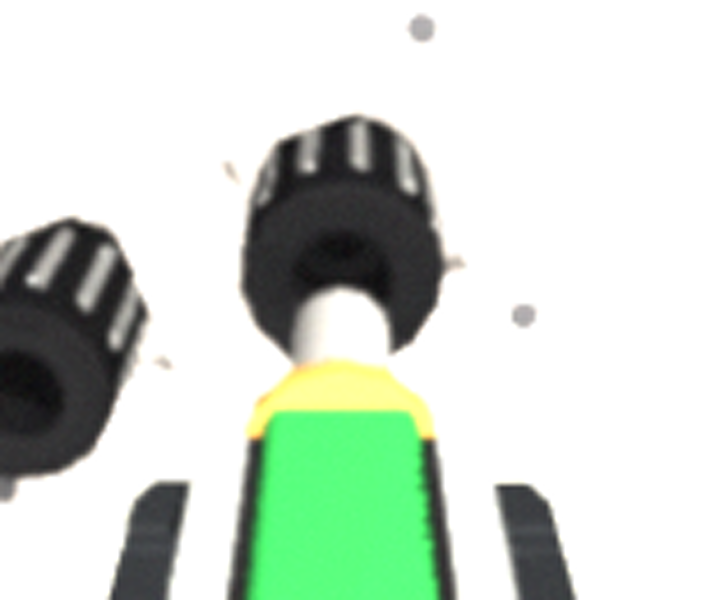

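View pics/w8.png

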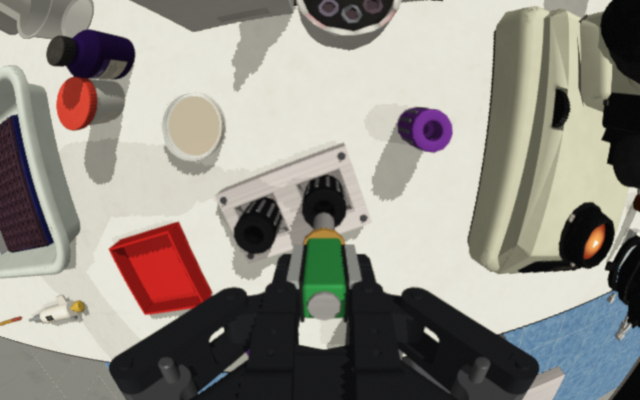

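```bash
cat > al.py <<'E'
from h import *
import sys
bu,bv,tu,tv=map(float,sys.argv[1:5])
p=arm.get_image('wrist');s=arm.read_state()
R=Rn.from_quat(s['ee_rot']).as_matrix();tip=s['position']+R@[0,0,229.3]
tx=np.array([.988,-.153,0])
b=atz(p,250+bu/4.615,150+bv/4.615,56,True)-7.75*tx
t=atz(p,250+tu/4.615,150+tv/4.615,tip[2],True)-5.5*tx
print(s['position'],'tipz',s['position'][2]-229.3,'bore',b[:2],'axis',t[:2],'shift/300',(b-t)[:2]/300)
E
python3 al.py 343 231 342 288
```

```text
[568.26176372 237.18710674 303.68781477] tipz 74.38781477460634 bore [569.20231225 235.83523803] axis [568.56750903 236.06484028] shift/300 [ 0.00211601 -0.00076534]
```

{"op": "play_rows", "data": {
  "moves": [
    [[0.002,-0.001,-0.02],0,1],
    [[0.002,-0.001,-0.05],0,1],
    [[0.002,-0.001,-0.05],0,1],
    [[0.002,-0.001,-0.05],0,1]
  ]
}}

```text
clock: 13.48
position: [568.9, 237.0, 288.5]
ee_rot: [0.997, -0.076, 0.002, -0.001]
contact_force: [0.2, -0.6, -1.7]
gripper_width: 17.1
```

```bash
python3 v.py w9
```

```text
[568.94800134 236.97071436 288.69993761] [-0.25365505 -0.19501531 -2.03012288] [ 0.99713754 -0.07556925  0.00206532 -0.00132223]
```

View pics/w9z.png

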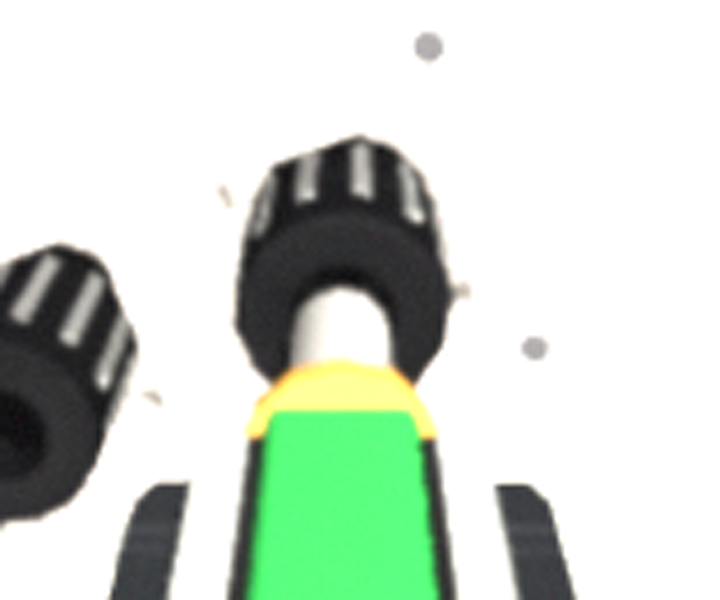

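Well centred, the same as the left one was. Going in by small steps.

{"op": "play_rows", "data": {
  "moves": [
    [[0,0,-0.01],0,1],
    [[0,0,-0.02],0,1],
    [[0,0,-0.02],0,1]
  ]
}}

```text
clock: 13.9
position: [568.9, 236.9, 282.3]
ee_rot: [0.997, -0.076, 0.002, -0.001]
contact_force: [0.3, -0.1, -1.3]
gripper_width: 17.7
```

{"op": "play_rows", "data": {
  "moves": [
    [[0,0,-0.01],0,1],
    [[0,0,-0.015],0,1],
    [[0,0,-0.015],0,1]
  ]
}}

```text
clock: 14.28
position: [568.8, 236.9, 277.6]
ee_rot: [0.997, -0.076, 0.002, -0.001]
contact_force: [-0.0, -0.1, -1.3]
gripper_width: 17.3
```

{"op": "play_rows", "data": {
  "moves": [
    [[0,0,-0.01],0,1],
    [[0,0,-0.02],0,1],
    [[0,0,-0.03],0,1],
    [[0,0,-0.035],0,1],
    [[0,0,-0.035],0,1]
  ]
}}

```text
clock: 14.9
position: [568.8, 236.8, 267.0]
ee_rot: [0.997, -0.076, 0.002, -0.001]
contact_force: [0.1, 0.2, -1.6]
gripper_width: 17.3
```

{"op": "play_rows", "data": {
  "moves": [
    [[0,0,-0.005],0,1],
    [[0,0,-0.01],0,1],
    [[0,0,-0.01],0,1]
  ]
}}

```text
clock: 15.28
position: [568.8, 236.8, 263.8]
ee_rot: [0.997, -0.076, 0.001, -0.001]
contact_force: [0.1, 0.3, -1.5]
gripper_width: 17.0
```

{"op": "play_rows", "data": {
  "moves": [
    [[0,0,-0.003],0,1],
    [[0,0,-0.005],0,1],
    [[0,0,-0.005],0,1]
  ]
}}

```text
clock: 15.65
position: [568.9, 236.8, 263.3]
ee_rot: [0.997, -0.075, 0.002, -0.001]
contact_force: [-1.4, -0.1, 5.4]
gripper_width: 17.4
```

{"op": "play_rows", "data": {
  "moves": [
    [[0,0,-0.003],0,1],
    [[0,0,-0.003],0,1]
  ]
}}

```text
clock: 15.9
position: [568.8, 236.9, 263.2]
ee_rot: [0.997, -0.075, 0.002, -0.001]
contact_force: [-2.3, -0.5, 6.5]
gripper_width: 17.2
```

{"op": "play_rows", "data": {
  "moves": [
    [[0,0,-0.004],0,1],
    [[0,0,-0.008],0,1],
    [[0,0,-0.008],0,1]
  ]
}}

```text
clock: 16.27
position: [568.8, 236.9, 263.1]
ee_rot: [0.997, -0.075, 0.003, -0.001]
contact_force: [-3.7, -0.5, 11.5]
gripper_width: 17.6
```

{"op": "play_rows", "data": {
  "moves": [
    [[0,0,0.03],0,1],
    [[0,0,0.08],0,1],
    [[0,0,0.14],0,1],
    [[0,0,0.22],0,1],
    [[-0.1,-0.02,0.24],0,1],
    [[-0.25,-0.05,0.24],0,1],
    [[-0.4,-0.07,0.24],0,1],
    [[-0.567,-0.095,0.22],0,1],
    [[-0.567,-0.095,0.15],0,1],
    [[-0.567,-0.095,0.12],0,1],
    [[-0.567,-0.095,0.12],0,1],
    [[-0.567,-0.095,0.12],0,1]
  ]
}}

```text
clock: 17.77
position: [399.4, 208.7, 299.5]
ee_rot: [0.997, -0.075, 0.003, -0.001]
contact_force: [-0.7, -0.1, -1.0]
gripper_width: 17.1
```

```bash
python3 v.py w10
```

```text
[399.37323814 208.6917364  299.5546524 ] [-0.95285517 -0.42016168 -1.43791689] [ 0.99716695 -0.07515148  0.00294163 -0.00129428]
```

View pics/w10z.png

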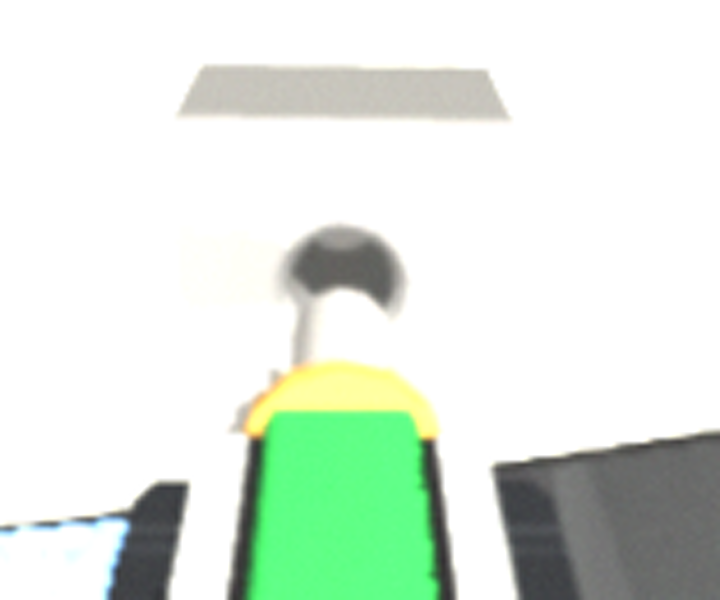

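View pics/w10.png

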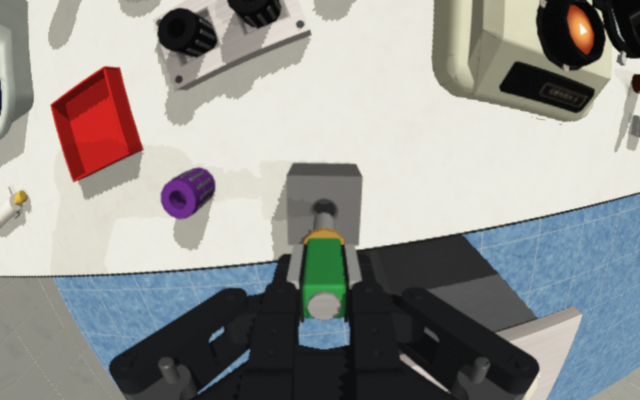

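```bash
sed 's/,56,True)-7.75/,50,True)-8.75/' al.py > al2.py; python3 al2.py 344 226 342 288
```

```text
[399.24781628 208.60654792 299.50817642] tipz 70.20817641755184 bore [399.93279218 207.39143509] axis [400.02884726 207.66585836] shift/300 [-0.00032018 -0.00091474]
```

{"op": "play_rows", "data": {
  "moves": [
    [[-0.001,-0.001,-0.03],0,1],
    [[-0.001,-0.001,-0.06],0,1],
    [[-0.001,-0.001,-0.07],0,1],
    [[-0.001,-0.001,-0.08],0,1],
    [[-0.001,-0.001,-0.08],0,1]
  ]
}}

```text
clock: 18.5
position: [399.0, 208.3, 275.3]
ee_rot: [0.997, -0.075, 0.003, -0.001]
contact_force: [0.0, -0.0, -2.5]
gripper_width: 17.2
```

{"op": "play_rows", "data": {
  "moves": [
    [[0,0,-0.02],0,1],
    [[0,0,-0.04],0,1],
    [[0,0,-0.06],0,1],
    [[0,0,-0.08],0,1],
    [[0,0,-0.1],0,1],
    [[0,0,-0.11],0,1],
    [[0,0,-0.11],0,1]
  ]
}}

```text
clock: 19.38
position: [398.9, 208.3, 242.1]
ee_rot: [0.997, -0.075, 0.003, -0.001]
contact_force: [-0.8, -0.5, -0.6]
gripper_width: 17.5
```

{"op": "play_rows", "data": {
  "moves": [
    [[0,0,-0.008],0,1],
    [[0,0,-0.014],0,1],
    [[0,0,-0.016],0,1],
    [[0,0,-0.016],0,1]
  ]
}}

```text
clock: 19.88
position: [398.9, 208.3, 237.4]
ee_rot: [0.997, -0.075, 0.003, -0.001]
contact_force: [-0.7, 0.0, -0.3]
gripper_width: 17.5
```

Seated at the original height; release.

{"op": "play_rows", "data": {
  "moves": [
    [[0,0,-0.002],0,1],
    [[0,0,-0.002],0,-1],
    [[0,0,-0.002],0,-1],
    [[0,0,-0.002],0,-1],
    [[0,0,-0.002],0,-1],
    [[0,0,-0.002],0,-1]
  ]
}}

```text
clock: 20.62
position: [398.9, 208.3, 236.7]
ee_rot: [0.997, -0.075, 0.003, -0.001]
contact_force: [0.0, -0.8, 0.4]
gripper_width: 85.3
```

{"op": "play_rows", "data": {
  "moves": [
    [[0,0,0.05],0,-1],
    [[0,0,0.15],0,-1],
    [[0,0,0.25],0,-1],
    [[0,0,0.3],0,-1],
    [[0,0,0.3],0,-1]
  ]
}}

```text
clock: 21.25
position: [399.1, 208.4, 327.7]
ee_rot: [0.997, -0.075, 0.004, -0.002]
contact_force: [0.0, 1.0, -0.1]
gripper_width: 85.4
```

```bash
python3 v.py w11
python3 - <<'E'
from h import *
print(arm.read_state()['joints'])
E
```

```text
[398.78302139 208.19127535 326.71401825] [ 0.26404337 -0.35221088 -0.2678654 ] [ 0.99716197 -0.07522637  0.00272692 -0.00125301]
[ 0.84513017  0.16539933 -0.52073539  0.00366482 -0.87936826  0.57274112]
```

View pics/w11.png

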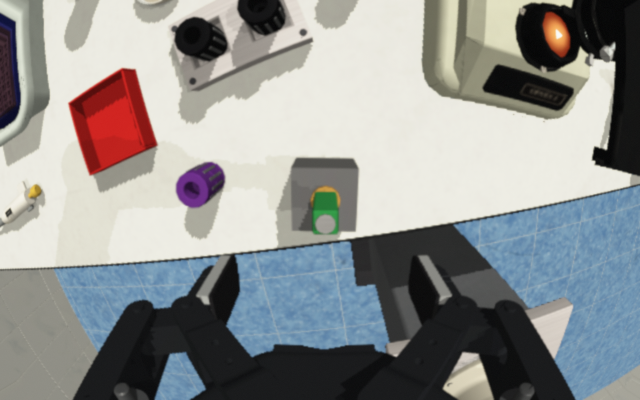

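{"op": "play_rows", "data": {
  "moves": [
    [[0.1,0.02,0],-0.35,-0.6],
    [[0.25,0.05,0],-0.7,-0.6],
    [[0.4,0.07,0],-1.05,-0.6],
    [[0.567,0.093,-0.03],-1.4,-0.6],
    [[0.567,0.093,-0.09],-1.5,-0.6],
    [[0.567,0.093,-0.09],-1.5,-0.6],
    [[0.567,0.093,-0.09],-1.5,-0.6]
  ]
}}

```text
out of range; nothing moved
```

```bash
python3 v.py w12
```

```text
[398.69145158 208.06346984 326.11676785] [-0.63885139  0.20179401 -0.64485558] [ 9.97158830e-01 -7.52922868e-02  2.22078712e-03 -6.38548156e-04]
```

View pics/w12.png

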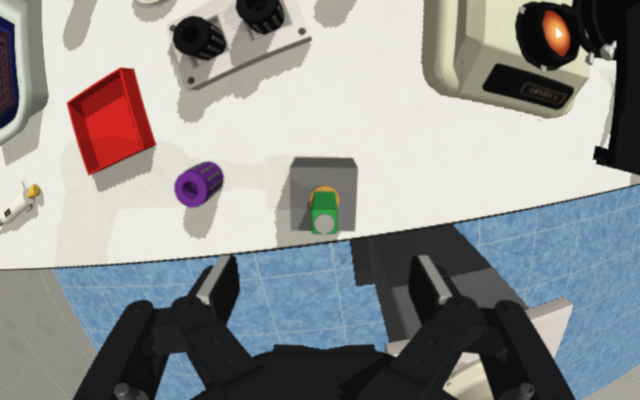

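Turn limit is 1 per call; I split it.

{"op": "play_rows", "data": {
  "moves": [
    [[0.1,0.02,0],-0.35,-0.6],
    [[0.2,0.03,0],-0.7,-0.6],
    [[0.3,0.05,0],-1,-0.6],
    [[0.3,0.05,0],-1,-0.6]
  ]
}}

```text
clock: 21.85
position: [490.0, 223.3, 324.2]
ee_rot: [0.943, -0.331, 0.002, 0.001]
contact_force: [-0.9, 0.2, -0.8]
gripper_width: 68.5
```

{"op": "play_rows", "data": {
  "moves": [
    [[0.13,0.02,0],-0.35,-0.6],
    [[0.267,0.044,-0.03],-0.5,-0.6],
    [[0.267,0.044,-0.09],-0.5,-0.6],
    [[0.267,0.044,-0.09],-0.5,-0.6],
    [[0.267,0.044,-0.09],-0.5,-0.6]
  ]
}}

```text
clock: 22.48
position: [569.6, 236.5, 297.4]
ee_rot: [0.892, -0.451, 0.002, 0.002]
contact_force: [-0.1, -0.6, 0.4]
gripper_width: 68.2
```

```bash
python3 v.py w13
```

```text
[569.66052086 236.59651736 297.90747678] [ 0.54891995 -0.75203922  0.69087553] [ 0.89242915 -0.45118281  0.0017705   0.00106817]
```

View pics/w13.png

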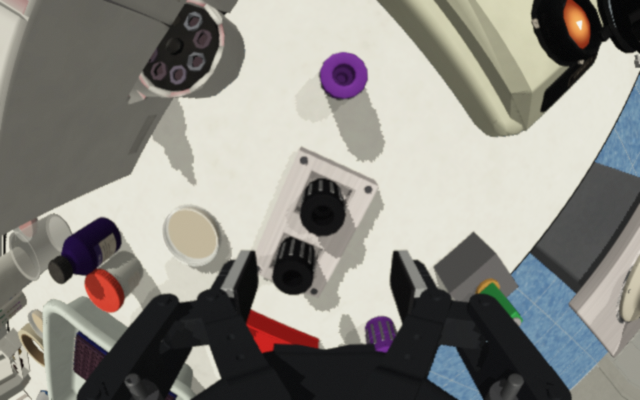

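Run:
```python
from h import *
p=arm.get_image('wrist')
print(atz(p,323,213.5,56,True),atz(p,293,277,56,True),proj(p,[569,236.5,56],True))
a=p['pixels'][150:310,240:400,::-1].astype(float)
cv2.imwrite('pics/w13z.png',cv2.resize(np.clip(a*3,0,255).astype(np.uint8),(600,600),interpolation=cv2.INTER_CUBIC))
```

```text
[569.73281285 234.50452635  56.        ] [556.87526542 292.41214357  56.        ] (np.float64(322.18702081080625), np.float64(216.12823493439333))
```

View pics/w13z.png

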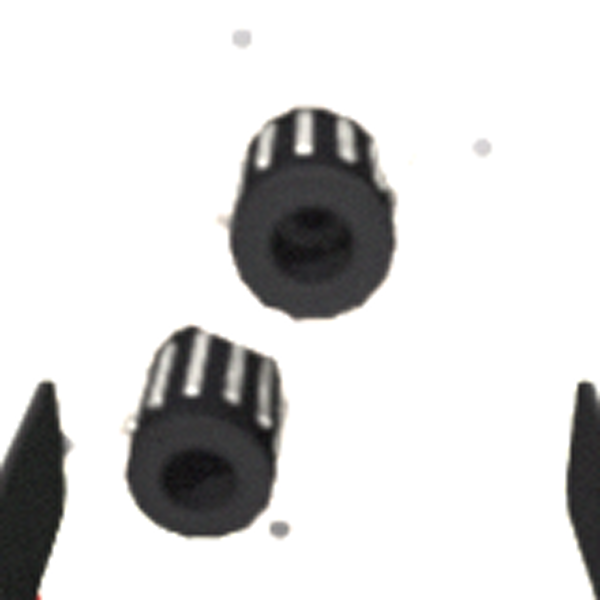

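{"op": "play_rows", "data": {
  "moves": [
    [[-0.002,-0.001,-0.1],0,-0.6],
    [[-0.002,-0.001,-0.2],0,-0.6],
    [[-0.002,-0.001,-0.28],0,-0.6],
    [[-0.002,-0.001,-0.32],0,-0.6],
    [[-0.002,-0.001,-0.322],0,-0.6],
    [[-0.002,-0.001,-0.322],0,-0.6]
  ]
}}

```text
clock: 23.32
position: [569.5, 236.6, 202.8]
ee_rot: [0.892, -0.451, 0.003, -0.0]
contact_force: [-0.6, -0.0, 0.4]
gripper_width: 68.3
```

```bash
python3 v.py w14
```

```text
[569.50031821 236.60649489 202.88383306] [-0.68176746  0.53794751  0.0175517 ] [ 8.92467703e-01 -4.51104230e-01  2.51021527e-03 -2.68774780e-04]
```

View pics/w14.png

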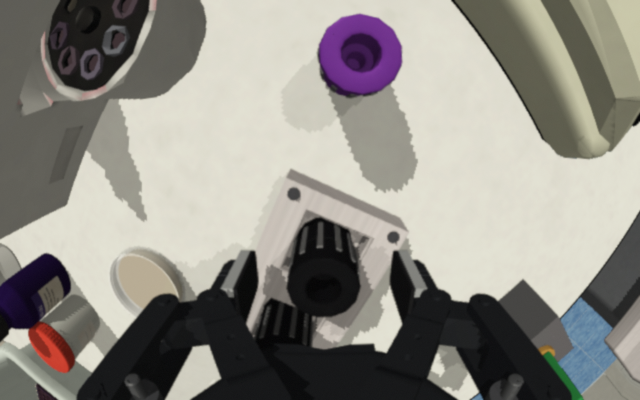

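{"op": "play_rows", "data": {
  "moves": [
    [[0,0,-0.003],0,1],
    [[0,0,-0.003],0,1],
    [[0,0,-0.003],0,1],
    [[0,0,-0.003],0,1],
    [[0,0,-0.003],0,1],
    [[0,0,-0.003],0,1]
  ]
}}

```text
clock: 24.12
position: [569.8, 236.8, 203.0]
ee_rot: [0.893, -0.451, 0.003, -0.001]
contact_force: [-0.2, -1.3, 6.1]
gripper_width: 32.8
```

{"op": "play_rows", "data": {
  "moves": [
    [[0,0,0.02],0,1],
    [[0,0,0.06],0,1],
    [[0,0,0.12],0,1],
    [[0,0,0.2],0,1],
    [[0,0,0.3],0,1],
    [[0,0,0.3],0,1],
    [[0,0,0.3],0,1]
  ]
}}

```text
clock: 25.0
position: [569.3, 236.5, 292.4]
ee_rot: [0.892, -0.451, 0.002, -0.0]
contact_force: [-0.1, -0.6, -2.3]
gripper_width: 32.8
```

```bash
python3 v.py w15
```

```text
[569.28409364 236.49106521 291.89207667] [ 0.05620024  0.13858504 -0.76556947] [ 8.92483920e-01 -4.51073596e-01  2.24722978e-03  1.15594208e-04]
```

View pics/w15.png

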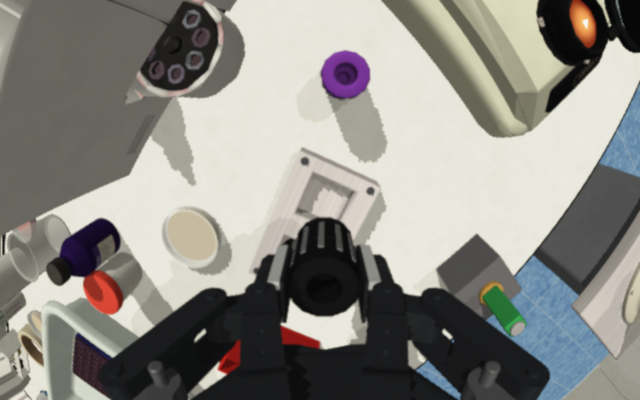

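{"op": "play_rows", "data": {
  "moves": [
    [[-0.05,0.15,0.01],0.2,1],
    [[-0.1,0.3,0.01],0.4,1],
    [[-0.15,0.45,0.01],0.57,1],
    [[-0.205,0.626,0.01],0.57,1],
    [[-0.205,0.626,0],0.57,1],
    [[-0.205,0.626,0],0.57,1],
    [[-0.205,0.626,0],0.57,1]
  ]
}}

```text
clock: 25.92
position: [508.2, 423.1, 291.2]
ee_rot: [0.949, -0.314, 0.002, 0.001]
contact_force: [-0.1, -0.6, -1.1]
gripper_width: 33.1
```

```bash
python3 v.py w16
python3 - <<'E'
from h import *
p=arm.get_image('top')
t=p['pixels'][170:290,180:330,::-1];cv2.imwrite('pics/t16.png',cv2.resize(t,(750,600),interpolation=cv2.INTER_CUBIC))
E
```

```text
[508.28973006 423.0686105  291.59649409] [ 0.32508906  0.20592942 -0.46439919] [ 9.49368862e-01 -3.14156501e-01  2.09587005e-03  2.54724497e-04]
```

View pics/w16.png

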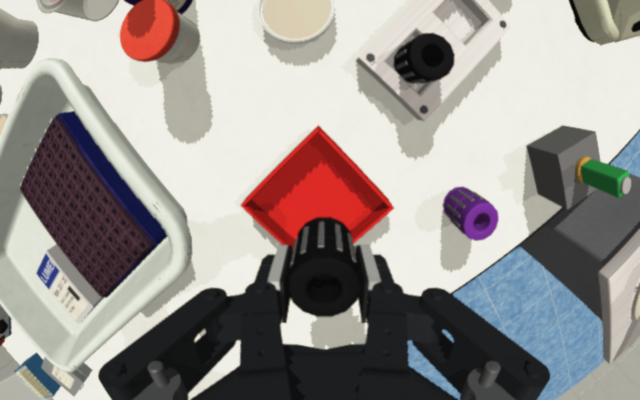

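Run:
```python
from h import *
p=arm.get_image('wrist')
c=[atz(p,u,v,26,True)[:2] for u,v in ((242,206),(318,127),(392,207))];print(np.round(c,1),(c[0]+c[2])/2,np.linalg.norm(c[0]-c[2]))
```

```text
[[546.4 476.8]
 [559.6 388.8]
 [472.6 378.7]] [509.51183447 427.71863734] 122.78286063924723
```

{"op": "play_rows", "data": {
  "moves": [
    [[0.002,0.01,-0.08],0,1],
    [[0.002,0.01,-0.16],0,1],
    [[0.002,0.01,-0.22],0,1],
    [[0.002,0.01,-0.26],0,1],
    [[0.002,0.01,-0.285],0,1],
    [[0.002,0.01,-0.285],0,1],
    [[0.002,0.01,-0.285],0,1]
  ]
}}

```text
clock: 26.95
position: [509.1, 426.5, 207.3]
ee_rot: [0.949, -0.314, 0.003, -0.001]
contact_force: [1.3, 0.2, -0.9]
gripper_width: 32.8
```

{"op": "play_rows", "data": {
  "moves": [
    [[0,0,-0.006],0,1],
    [[0,0,-0.012],0,1],
    [[0,0,-0.012],0,1]
  ]
}}

```text
clock: 27.32
position: [509.1, 426.5, 203.6]
ee_rot: [0.949, -0.314, 0.002, -0.001]
contact_force: [-0.7, 0.3, -1.7]
gripper_width: 32.7
```

```bash
python3 v.py w17
```

```text
[509.07550159 426.51867915 203.65868793] [-0.38077745 -1.12645215 -1.03204093] [ 9.49425937e-01 -3.13979699e-01  2.54702904e-03 -8.07246879e-04]
```

View pics/w17.png

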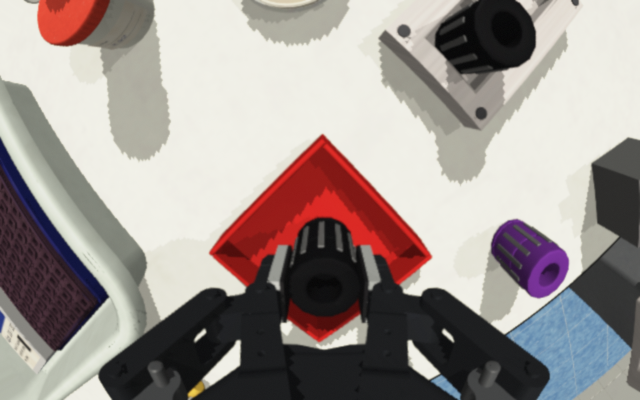

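Well inside the tray; lower until the foot touches.

{"op": "play_rows", "data": {
  "moves": [
    [[0,0,-0.006],0,1],
    [[0,0,-0.01],0,1],
    [[0,0,-0.01],0,1]
  ]
}}

```text
clock: 27.75
position: [509.0, 426.5, 200.4]
ee_rot: [0.949, -0.314, 0.002, -0.001]
contact_force: [-0.3, 0.1, -1.3]
gripper_width: 32.9
```

{"op": "play_rows", "data": {
  "moves": [
    [[0,0,-0.004],0,1],
    [[0,0,-0.004],0,1]
  ]
}}

```text
clock: 28.0
position: [509.1, 426.6, 200.1]
ee_rot: [0.949, -0.314, 0.003, -0.001]
contact_force: [-1.3, -1.1, 4.0]
gripper_width: 32.5
```

Touching at the expected height; open partly, then lift.

{"op": "play_rows", "data": {
  "moves": [
    [[0,0,0],0,-0.15],
    [[0,0,0],0,-0.15],
    [[0,0,0],0,-0.15],
    [[0,0,0],0,-0.15]
  ]
}}

```text
clock: 28.5
position: [509.1, 426.6, 199.9]
ee_rot: [0.949, -0.314, 0.003, -0.001]
contact_force: [-1.1, 0.3, -0.1]
gripper_width: 49.4
```

{"op": "play_rows", "data": {
  "moves": [
    [[0,0,0.03],0,-0.15],
    [[0,0,0.1],0,-0.15],
    [[0,0,0.2],0,-0.15],
    [[0,0,0.35],0,-0.15],
    [[-0.1,0,0.4],0,-0.15],
    [[-0.25,0.1,0.4],0,-0.3],
    [[-0.25,0.1,0.4],0,-0.3],
    [[-0.25,0.1,0.4],0,-0.3]
  ]
}}

```text
clock: 29.5
position: [434.1, 456.6, 320.4]
ee_rot: [0.95, -0.314, 0.003, -0.001]
contact_force: [-1.5, 0.4, -1.4]
gripper_width: 55.8
```

```bash
python3 v.py w18
python3 - <<'E'
from h import *
for n,(r,c) in {'scene':((165,265),(180,340)),'top':((170,290),(180,330))}.items():
    p=arm.get_image(n);t=p['pixels'][r[0]:r[1],c[0]:c[1],::-1];cv2.imwrite('pics/%s18.png'%n,cv2.resize(t,None,fx=5,fy=5,interpolation=cv2.INTER_CUBIC))
E
```

```text
[434.54230936 456.34445115 320.13041569] [ 0.67400542  0.18094064 -0.07921291] [ 9.49429073e-01 -3.13968174e-01  2.77882274e-03 -8.36230159e-04]
```

View pics/w18.png

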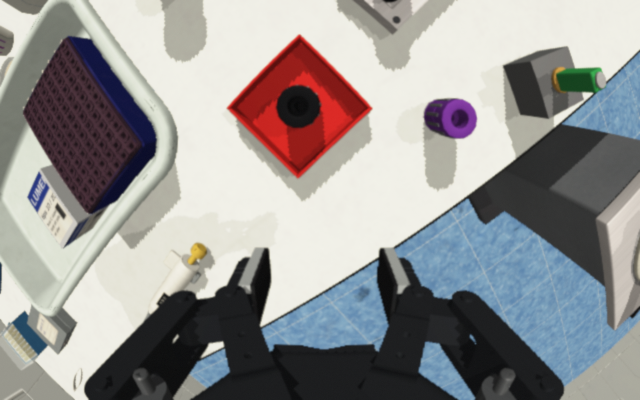

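View pics/scene18.png

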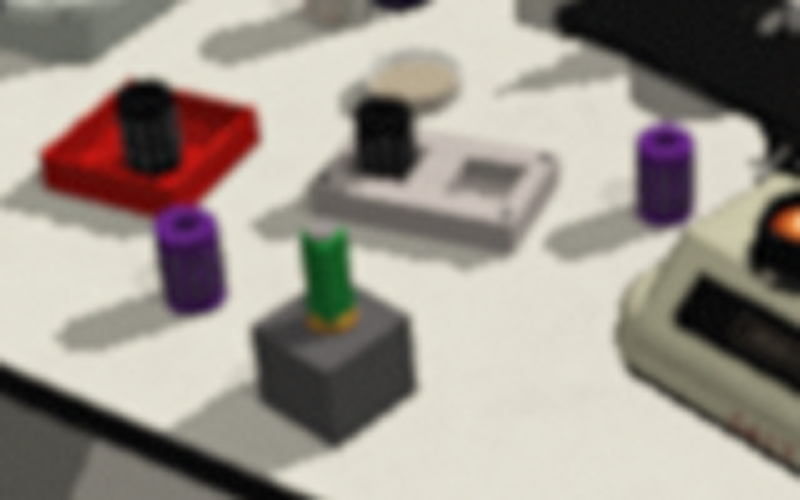

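View pics/top18.png

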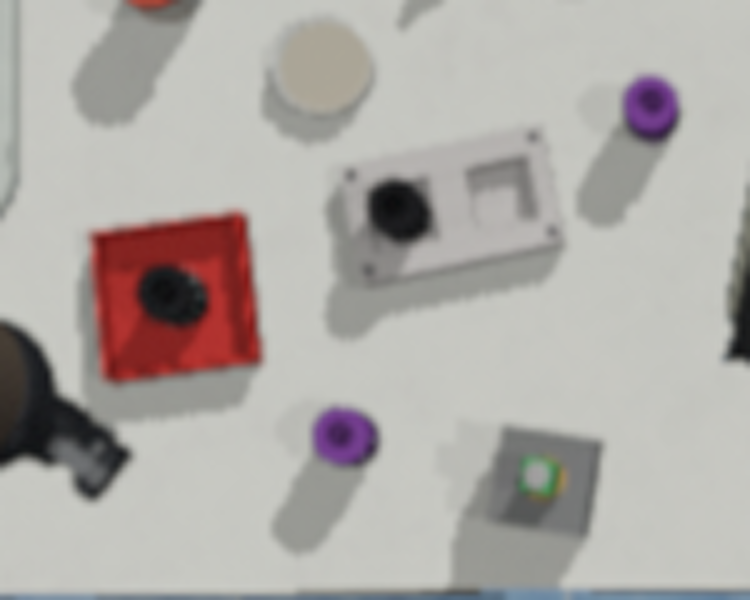

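The pictures show everything in place: the sleeve upright in the tray (wrist px 298,105), the gauge in its stand, the left sleeve still in its nest, and the bystanders not moved.

```bash
python3 -c "
from bench import arm
print(arm.job_done())"
```

```text
the job is handed in; nothing more can be done
None
```

I checked both sleeves, returned the gauge to its stand, set the faulty right sleeve upright in the red tray, and handed the job in at about 30 s of the 72 s allowed.

- **Left sleeve, sound:** the gauge went fully home, with the collar on the sleeve's top and the tip 42 mm deep. The contact force was about 6 N. This sleeve stays seated in its nest.
- **Right sleeve, faulty:** the gauge stopped firmly with the tip 22 mm deep. The highest force read there was 11.5 N, well under the 35 N limit.
- **Gauge:** it is back in its grey stand at its original height, within 0.1 mm.

The final scene, top and wrist pictures show the faulty sleeve standing upright well inside the tray and the left sleeve still in its nest. The gauge is in the stand, and the purple look-alikes and the petri dish have not moved. I didn't look closely at the dropper bottle at the end, but the arm never went near it.

One move call was refused because its turn was out of range. Nothing moved, and I repeated it in two parts. The top and wrist cameras disagreed by about 3 mm on where the bores were, so before each insertion I checked the tip against the bore in the wrist picture. No check failed.

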